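# Load the gel carrier and hold the sprung shield at its balance

## Task

Lift the gel carrier by its fin, lower it over the two locating pins on the illuminator's loading deck until it lies flush on the deck, and let go of it. Then raise the closed sprung shield by its bar past its balance point (60 degrees above level) without letting it reach its open stop, ease it back, and finish holding it still just below the balance point, within 10 degrees of it, so that it would drop shut if let go. The job ends while the gripper is still holding the bar; leave the jar and the bottle where they stand.

Things in the scene. Friction and masses are not known exactly. Their poses are not given: they have to be found in the camera images.
- carrier_grip (a point): Gel carrier: loose white plate 70 (x) x 130 (y) x 10 mm, 0.1-0.2 kg, on the bench left or right of the illuminator. An upright fin in its middle, 44 mm long (x), 16 mm thick (y), rises 34 mm over the plate's top: pinch its 16 mm. Two 11 mm through holes 50 mm either side of the middle along y; either way round fits. This point: fin's middle line, 36 mm above the underside, 8 mm below the fin's top.
- station: The illuminator: white bench instrument, fixed, 220 mm wide (y): a low deck 30 mm high towards the robot and a lamp housing 78 mm high behind it, with the shield on top. Origin on the bench straight below the closed shield's bar; x points from deck to housing, away from the robot, z up. The deck reaches from x -150 to +60 mm, the housing from +60 to +210 mm.
- dock (a point): Point on the deck's top face (30 mm above the bench) midway between two dark steel locating pins: 8 mm diameter, 12 mm tall with tapered tips, 50 mm either side of this point along y. Axes as station; it lies 100 mm before station's origin. With the carrier flush, carrier_grip is 36 mm straight above this point and the carrier's y lies along this y.
- hinge (a point): Middle of the shield's level hinge axis, which lies along this y (axes as station), at the back of the housing, 90 mm above the bench, 280 mm along x from dock.
- bar (a point): Middle of the shield's lift bar: dark steel rod, 12 mm diameter, 140 mm long, parallel to the hinge, 180 mm from it. Shield: amber window in a grey frame 12 mm thick, 200 mm wide, reaching 130 mm from the hinge; bar 50 mm before the frame's edge on two rods at its ends, in one plane. Closed: level, bar 90 mm above the bench. Pinched from above, the bar can turn between the fingers along the arc.
- shield (a joint): Shield's angle above level, rad: 0 closed, grows as the bar swings up and away from the robot; open stop 1.45. Bar height = 90 + 180 sin(angle) mm. Balance point 1.05 (60 degrees, bar 246 mm above the bench): below it spring and weight push the shield shut, above it the spring pushes it open; at the bar about 1.9 N when closed, 0.35 N at 0.1 rad from balance, 1.3 N near the stop.
- jar: Bystander: a squat glass jar, 68 mm diameter, 90 mm high, standing on the other side of the illuminator from the carrier. Origin at the centre of its base. Leave it alone.
- bottle: Bystander: a black bottle, 72 mm diameter, 170 mm high, standing to the right beside the illuminator. Origin at the centre of its base. Leave it alone.

How it is judged:
By the outcome, as a careful person would: the job done as asked, in the order asked, and still so for the second after the job is handed in, while the arm keeps its last pose, push and grip.
It also fails if it takes over 67 s, if anything falls off the work surface, if the arm or the gripper's body presses on something with over 40 N, if the wrist force passes 120 N, or if a joint passes its speed limit or range.

## Robot

A 7-joint arm with a two-finger parallel gripper is mounted at the origin on the work surface. World frame = base frame: x ahead of the robot, y to its left, z up, the work surface at z = 0. Lengths are in mm, angles in rad, forces in N, time in s.
With the tool pointing down it reaches from about 400 to 875 mm from the base axis. Payload 19.3 kg.
Tool frame: the origin (TCP) lies at the very end of the fingers, on their centre line; the grasp point (between the pads) lies 19 mm behind it (grip_point_offset is the z of the grasp point in the tool frame, in mm); z points along the fingers, y is the line along which they close (so a half turn about z gives the same grasp; the last joint's range is limited). The gripper opens to 85 mm and grips with 20 to 120 N. Pads are 22 mm wide; open, the fingers measure 114 mm over their backs; the gripper's body (76 mm by 85 mm) begins 54 mm behind the grasp point. The pads swing forward as they close: fully open they stand 13 mm farther back than shut.
Start: joints at [1.177, 0.521, -0.036, 1.599, 0.021, 1.021, -0.113], TCP at [198.829, -592.521, 231.291] pointing down, gripper open.
Joint ranges: [-2.91, 2.91], [-0.3, 2.13], [-1.5, 1.42], [0.17, 2.43], [-1.26, 4.41], [0.16, 1.93], [-2.52, 2.52]. Speed limits (rad/s): [1.89, 1.89, 2.39, 2.39, 3.01, 3.01, 3.01].

## Interface

Orientations are given as a 3x3 rotation matrix whose columns are the frame's x, y, z axes.
In Python, from workcell import movep, movel, goto_joints, open_gripper, clamp, wait, inverse_kinematics, read_state, camera, PlanningError, finish_job, grip_point_offset gives the robot as it stands. Calls block until the motion is done:
- movep(position, orientation): joint-space move of the TCP to a pose.
- movel(position, frame=None, max_speed=150, guard=None): straight line of the TCP; frame=None keeps the orientation; max_speed is the mean speed in mm/s. With guard (N) it stops when the force on the tool has changed by that much, and returns True; else False.
- goto_joints(angles): joint-space move.
- open_gripper() and clamp(): open the fingers fully, or close them until they stop; the grip force is fixed at half the most.
- wait(seconds).
- inverse_kinematics(position, orientation): joint angles nearest the present ones, or None.
- read_state(): the state.
- camera(name): name is "scene" or "side" or "wrist"; returns a dict with "image" (400x640x3 uint8, blue, green, red), "range_z" (400x640 float32, mm along the optical axis (not along the pixel's ray), 0 where there is no reading), "fx", "fy", "cx", "cy" (pixels), "dist_coeffs" ([k1, k2, p1, p2, k3] as OpenCV has them; the pictures are not rectified), "cam_to_world" (4x4, takes a point from camera to world coordinates). Camera axes: x right, y up, looking along -z (the intrinsics and any distortion apply to the point x, -y, -z); pixel columns grow to the right and rows downward; lengths in mm; the calibration is good to about 2 mm. A picture is of the moment at which its call begins.
A pose or a line that the arm cannot do raises PlanningError and nothing moves.
- finish_job(): hands the job in; it is judged then, once.
The state is a dict: "time": time; "qpos": joint angles; "qvel": joint speeds; "joint_efforts": joint torques, N m; "eef_pos": TCP position; "tool_rot": TCP orientation; "ft_force": force on the tool from outside, world axes, zero at the start; "torque": the same for the moment, N m; "finger_gap": finger opening in mm; "gripper_force": force on a finger pad.
Only numpy, scipy, OpenCV 4.12 (cv2) and the standard library are available. Lean on these libraries where they do the work, as an engineer would, in place of code of your own. Each camera call takes 0.05 s, during which the arm holds its last target. There are 200 camera calls.

## Working session

There is one attempt and no reset: what is moved stays moved. The work goes in short steps, each a Python script; the robot and the scene stay as the last script left them, time stands still between calls to the robot, and variables do not carry over. Pictures are saved under pics/ and viewed, at most 10 in all, crops included, and the job is handed in when it is done.

```bash
ls; mkdir -p pics
python3 - <<'E'
from workcell import *
import cv2,numpy as np
for n in("scene","side"):
    c=camera(n);cv2.imwrite(f"pics/{n}0.png",c["image"]);np.savez(f"pics/{n}0.npz",**c)
    print(n,c["fx"],c["cx"],c["cy"],c["dist_coeffs"],np.round(c["cam_to_world"],3).tolist(),(c["range_z"]>0).mean())
s=read_state();print(s["time"],s["eef_pos"],np.round(s["tool_rot"],3).tolist(),s["finger_gap"],grip_point_offset)
E
```

```text
pics
scene 378.7420752510515 317.3232566406812 196.53925945799216 [-0.04359225  0.          0.          0.          0.        ] [[0.617, -0.53, 0.582, 1207.269], [0.787, 0.399, -0.471, -559.87], [0.017, 0.748, 0.663, 770.413], [0.0, 0.0, 0.0, 1.0]] 0.99569140625
side 457.86131354442165 323.98304017798864 193.23835466111706 [-0.08195958  0.          0.          0.          0.        ] [[-0.874, 0.34, -0.348, 128.622], [-0.486, -0.59, 0.645, 804.926], [0.015, 0.732, 0.681, 994.339], [0.0, 0.0, 0.0, 1.0]] 0.99597265625
0.1 [ 198.72053747 -592.25361932  230.7753988 ] [[0.948, 0.318, -0.0], [0.318, -0.948, 0.001], [-0.0, -0.001, -1.0]] 85.16893727352787 -18.700000000000003
```

View pics/scene0.png

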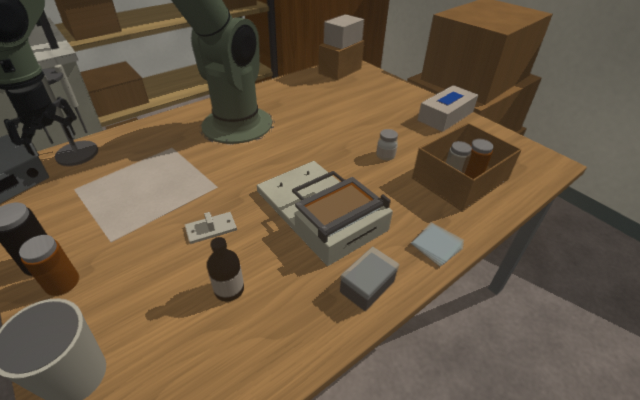

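View pics/side0.png

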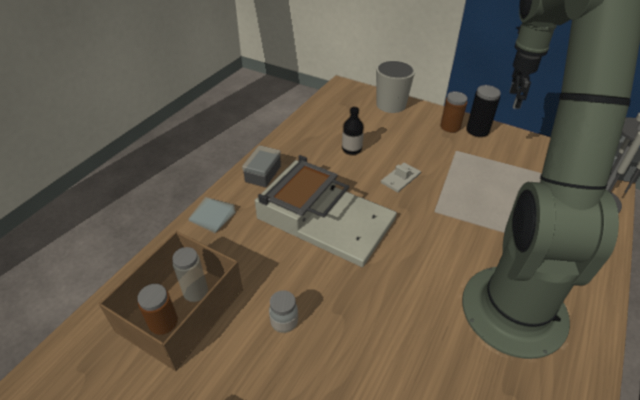

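Scene picture: carrier at about (211,228), pins at (281,184) and (308,174), bar at about (318,187), bottle (226,272), jar (388,145). Side picture: carrier (401,178), pins (374,216) and (359,238), jar (284,310), bottle (352,132).

```bash
cat > h.py <<'E'
import numpy as np,cv2
def cal(c): return np.array([[c["fx"],0,c["cx"]],[0,c["fy"],c["cy"]],[0,0,1]],float)
def ray(c,uv):
    p=cv2.undistortPoints(np.array(uv,float).reshape(-1,1,2),cal(c),np.array(c["dist_coeffs"],float)).reshape(-1,2)
    d=np.c_[p[:,0],-p[:,1],-np.ones(len(p))]; T=np.array(c["cam_to_world"]); return T[:3,3],d@T[:3,:3].T
def plane(c,uv,z):
    o,d=ray(c,uv); return o+d*((z-o[2])/d[:,2])[:,None]
def cloud(c):
    H,W=c["range_z"].shape; u,v=np.meshgrid(np.arange(W),np.arange(H))
    o,d=ray(c,np.c_[u.ravel(),v.ravel()]); P=o+d*c["range_z"].reshape(-1,1); return P.reshape(H,W,3)
E
python3 - <<'E'
from h import *
pins={"scene":[(281,184),(308,174)],"side":[(374,216),(359,238)]}
car={"scene":(211,228),"side":(401,178)}
for n in pins:
    c=np.load(f"pics/{n}0.npz"); P=cloud(c); im=c["image"].astype(int)
    p=plane(c,pins[n],38); print(n,"pins",np.round(p,1).tolist())
    g=plane(c,[car[n]],15)[0]; near=(np.hypot(P[...,0]-g[0],P[...,1]-g[1])<100)
    hsv=cv2.cvtColor(c["image"],cv2.COLOR_BGR2HSV); white=(hsv[...,1]<70)&(hsv[...,2]>90)
    pl=near&white&(P[...,2]>4)&(P[...,2]<17); 
    pl=pl.astype(np.uint8);k,lab,st,_=cv2.connectedComponentsWithStats(pl)
    i=1+np.argmax(st[1:,4]); q=P[lab==i]
    print("plate",cv2.minAreaRect(q[:,:2].astype(np.float32)),q[:,2].mean(),len(q))
    f=P[near&white&(P[...,2]>38)&(P[...,2]<55)]; print("fin top",np.round(f.mean(0),1) if len(f) else 0,len(f), cv2.minAreaRect(f[:,:2].astype(np.float32)) if len(f)>4 else 0)
    ctr=p.mean(0); a=(np.hypot(*(P[...,:2]-ctr[:2]).transpose(2,0,1))<330)
    dk=P[a&(abs(P[...,2]-30)<4)&(hsv[...,1]<70)&(hsv[...,2]>90)]
    print("deck",cv2.minAreaRect(dk[:,:2].astype(np.float32)),len(dk))
    b=P[a&(P[...,2]>84)&(P[...,2]<102)&(hsv[...,2]<110)]; r=cv2.minAreaRect(b[:,:2].astype(np.float32)); print("shield",r,len(b))
    for nm in ((388,145),(226,285)) if n=="scene" else ((284,310),(352,145)): print("obj",np.round(P[nm[1],nm[0]]))
E
```

```text
scene pins [[453.1, -92.5, 38.0], [463.1, 2.2, 38.0]]
plate ((456.04241943359375, -332.67449951171875), (127.96268463134766, 73.72936248779297), 75.5810775756836) 9.070348762468615 772
fin top [ 458.4 -334.    42.6] 72 ((457.3232116699219, -333.8206787109375), (16.05294418334961, 42.8332633972168), 76.84254455566406)
deck ((579.4314575195312, -142.69357299804688), (411.4817810058594, 358.9570007324219), 88.02842712402344) 1969
shield ((646.7282104492188, -46.937347412109375), (221.19277954101562, 200.86070251464844), 88.31986999511719) 1851
obj [520. 297.  59.]
obj [ 699. -404.   65.]
side pins [[442.7, -88.7, 38.0], [443.4, 10.2, 38.0]]
plate ((452.61834716796875, -329.52752685546875), (137.018798828125, 74.69876861572266), 75.88138580322266) 8.603343744133065 447
fin top [ 451.2 -327.6   42.3] 50 ((452.1167907714844, -329.2040710449219), (22.147735595703125, 42.69034194946289), 77.8074951171875)
deck ((569.2722778320312, -130.96348571777344), (404.2767028808594, 352.50927734375), 87.70051574707031) 3348
shield ((639.9242553710938, -45.09161376953125), (225.62940979003906, 198.57760620117188), 87.87898254394531) 2490
obj [479. 337.  91.]
obj [ 648. -355.   46.]
```

Carrier sits at about (455,-331) with its long axis at about 76°, dock near (449,-42). Next, closer looks with the wrist camera.

```bash
cat >> h.py <<'E'
def down(yaw):  # tool y along -(carrier y), yaw in rad about world z
    c,s=np.cos(yaw),np.sin(yaw); return np.array([[c,s,0],[s,-c,0],[0,0,-1.]])
E
python3 - <<'E'
from workcell import *
from h import *
for n,p,y in(("carrier",[450,-331,260],-.24),("dock",[470,-45,320],-.03)):
    movep(p,down(y)); wait(.3); c=camera("wrist"); cv2.imwrite(f"pics/w_{n}.png",c["image"]); np.savez(f"pics/w_{n}.npz",**c)
    print(n,np.round(c["cam_to_world"],2).tolist(),c["fx"])
s=read_state();print(s["time"],s["eef_pos"],s["qpos"])
E
```

```text
carrier [[-0.24, 0.93, 0.29, 524.95], [-0.97, -0.23, -0.07, -350.24], [0.0, -0.3, 0.95, 401.45], [0.0, 0.0, 0.0, 1.0]] 344.23492341368996
dock [[-0.03, 0.95, 0.3, 547.51], [-1.0, -0.03, -0.01, -48.27], [0.0, -0.3, 0.95, 461.29], [0.0, 0.0, 0.0, 1.0]] 344.23492341368996
3.2833 [470.00415638 -45.46340879 319.85048236] [ 0.10834146  0.18532082 -0.16027421  1.86229254  0.03306867  1.09681679
 -1.6659994 ]
```

View pics/w_carrier.png

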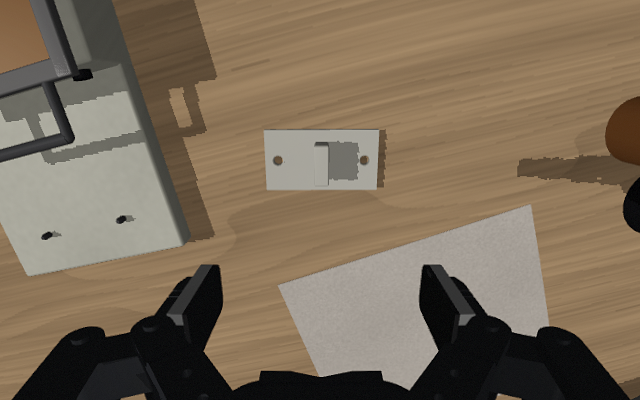

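View pics/w_dock.png

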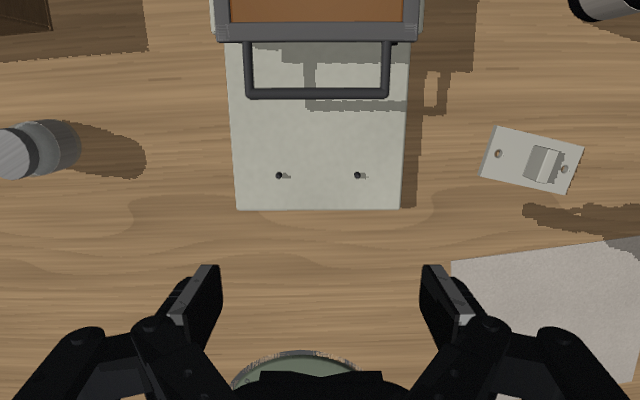

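Wrist over carrier: holes at (278,160) and (364,160), fin top at (321,163). Wrist over dock: pins at (279,175) and (358,175), bar along row 93 from column 248 to 388.

Run:
```python
from h import *
def dark(c,u,v,r,t):
    g=cv2.cvtColor(c["image"],cv2.COLOR_BGR2GRAY).astype(float)[v-r:v+r+1,u-r:u+r+1]
    m=(g<t).astype(np.uint8);k,lab,st,ce=cv2.connectedComponentsWithStats(m);i=1+np.argmax(st[1:,4])
    return ce[i]+[u-r,v-r],st[i]
c=np.load("pics/w_carrier.npz")
h=[dark(c,u,v,8,130) for u,v in((278,160),(364,160))];print(h)
H=plane(c,[x[0] for x in h],9);print("holes",H,np.linalg.norm(H[0]-H[1]),"mid",H.mean(0),"yaw",np.arctan2(*(H[0]-H[1])[[0,1]]))
P=cloud(c);m=(abs(P[...,2]-44)<4);m[:140]=0;m[190:]=0;m[:,:300]=0;m[:,345:]=0
v,u=np.nonzero(m);q=plane(c,np.c_[u,v],44);r=cv2.minAreaRect(q[:,:2].astype(np.float32));print("fin",r,len(q))
e=plane(c,[(278,160),(364,160)],10);print(e)
c=np.load("pics/w_dock.npz")
h=[dark(c,u,v,8,80) for u,v in((279,175),(358,175))];print(h)
for z in (32,36,40):
    D=plane(c,[x[0] for x in h],z);print("pins",z,D.mean(0),np.linalg.norm(D[0]-D[1]),"yaw",-np.arctan2(*(D[0]-D[1])[[0,1]]))
g=cv2.cvtColor(c["image"],cv2.COLOR_BGR2GRAY).astype(int)
row=[(u,np.mean([v for v in range(84,103) if g[v,u]<85])) for u in range(262,376,6)]
B=plane(c,row,90);k=np.polyfit(B[:,1],B[:,0],1);print("bar slope dx/dy",k, np.std(B[:,0]-np.polyval(k,B[:,1])))
E2=plane(c,[(248,93),(388,93)],90);print("bar ends",E2)
```

```text
[(array([277.35526316, 160.22368421]), array([ 3,  4, 10, 10, 76], dtype=int32)), (array([363.79452055, 159.91780822]), array([ 4,  4,  9,  9, 73], dtype=int32))]
holes [[ 464.62263488 -284.18375419    9.        ]
 [ 441.24368353 -381.12376722    9.        ]] 99.71931353189098 mid [ 452.9331592 -332.6537607    9.       ] yaw 0.23665026711344395
fin ((452.70703125, -333.06982421875), (15.022104263305664, 42.9400749206543), 76.23712158203125) 610
[[ 464.84904036 -285.14468482   10.        ]
 [ 441.30725044 -381.25583361   10.        ]]
[(array([278.54545455, 174.90909091]), array([ 5,  5,  6,  7, 33], dtype=int32)), (array([357.09090909, 174.63636364]), array([ 4,  5,  7,  6, 33], dtype=int32))]
pins 32 [447.43189746 -41.77530326  32.        ] 100.38246175042738 yaw -0.027189520923378056
pins 36 [448.36434289 -41.83583209  36.        ] 99.44713562525496 yaw -0.027189520923378365
pins 40 [449.29678831 -41.89636092  40.        ] 98.51180950008255 yaw -0.02718952092337867
bar slope dx/dy [3.13909481e-02 5.49060529e+02] 0.11051120862167717
bar ends [[ 550.03881986   26.7747374    90.        ]
 [ 545.55870546 -118.15879677   90.        ]]
```

Run:
```python
from workcell import *
from h import *
R=down(-.2366)
movep([452.9,-332.7,110],R); movel([452.9,-332.7,17.5],max_speed=100,guard=15); clamp(); s=read_state(); print(s["finger_gap"],s["gripper_force"],s["eef_pos"],s["ft_force"])
movel([452.9,-332.7,160]); R2=down(-.029); movep([448,-41.8,160],R2); wait(.4)
s=read_state(); print(s["time"],s["finger_gap"],s["eef_pos"],s["ft_force"])
c=camera("wrist"); cv2.imwrite("pics/w_held.png",c["image"]); np.savez("pics/w_held.npz",**c)
```

```text
14.647755119994164 59.30534541606903 [ 452.95477436 -332.75941383   17.73683079] [-1.12747112  0.80215269  5.62423138]
8.9583 15.041968284116011 [448.01643946 -42.1125124  159.95281612] [ 0.07911221  0.58408178 -1.77333016]
```

View pics/w_held.png

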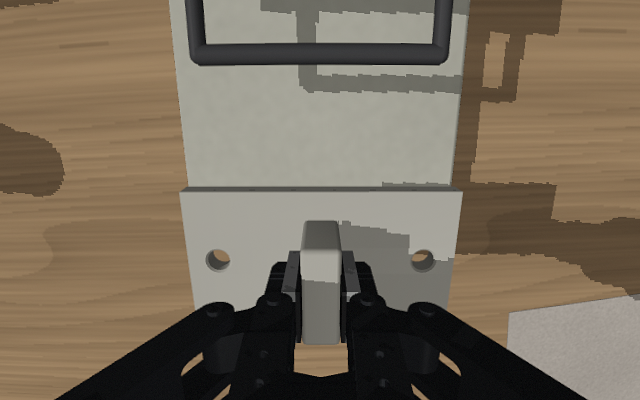

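Held carrier: holes at (218,260) and (423,260), fin between the pads, level-looking.

Run:
```python
from h import *
c=np.load("pics/w_held.npz")
g=cv2.cvtColor(c["image"],cv2.COLOR_BGR2GRAY); hs=cv2.cvtColor(c["image"],cv2.COLOR_BGR2HSV)
ctr=[]
for u,v in((218,260),(423,260)):
    w=c["image"][v-17:v+18,u-17:u+18].astype(int); print(w[17,::3].tolist() if u<300 else "")
    gg=g[v-17:v+18,u-17:u+18]; sat=hs[v-17:v+18,u-17:u+18,1]
    m=((sat>60)|(gg<75)).astype(np.uint8); m=cv2.morphologyEx(m,cv2.MORPH_CLOSE,np.ones((3,3)));k,lab,st,ce=cv2.connectedComponentsWithStats(m); i=lab[17,17] or 1+np.argmax(st[1:,4])
    b=st[i]; print(b,ce[i]+[u-17,v-17]); ctr.append([u-17+b[0]+(b[2]-1)/2,v-17+b[1]+(b[3]-1)/2])
for z in(150,152.5,155):
    H=plane(c,ctr,z); print(z,H.mean(0),np.linalg.norm(H[0]-H[1]),np.arctan2(*(H[0]-H[1])[[0,1]]))
P=cloud(c)
m=np.zeros(g.shape,bool); m[195:240,195:290]=1; q=P[m]; q=q[abs(q[:,2]-152)<12]; A=np.c_[q[:,:2]-[448,-42],np.ones(len(q))]; print("plate plane",np.linalg.lstsq(A,q[:,2],rcond=None)[0],len(q))
```

```text
[[152, 161, 164], [155, 164, 166], [92, 98, 100], [58, 62, 63], [59, 63, 63], [58, 62, 63], [66, 77, 87], [85, 115, 142], [84, 114, 140], [78, 104, 128], [159, 167, 169], [153, 162, 164]]
[  7   7  22  19 297] [217.92929293 258.54208754]

[  6   7  22  20 338] [422.34023669 259.54142012]
150 [447.82148931 -42.41568295 150.        ] 100.15886039877034 0.03192374706481183
152.5 [449.10312303 -42.45272196 152.5       ] 98.50598748451151 0.03192374706481238
155 [450.38475674 -42.48976096 155.        ] 96.85311457025269 0.03192374706481236
plate plane [ 1.00669876e-02 -2.62326976e-03  1.50993653e+02] 4252
```

Run:
```python
from workcell import *
from h import *
x,y=447.9,-41.6
movel([x,y,66],max_speed=100); wait(.2); print(read_state()["ft_force"])
hit=movel([x,y,46.5],max_speed=15,guard=10); s=read_state(); print(hit,s["eef_pos"],s["ft_force"],s["torque"],s["time"])
c=camera("side"); cv2.imwrite("pics/side1.png",cv2.resize(c["image"][150:270,270:430],(800,600)))
```

```text
[-0.14019838 -1.26727157 -1.3943111 ]
True [447.87105904 -41.62380222  47.72462938] [-0.79082668 -0.48071971  9.9137601 ] [ 0.10866836  0.24479848 -0.03248382] 11.425
```

View pics/side1.png

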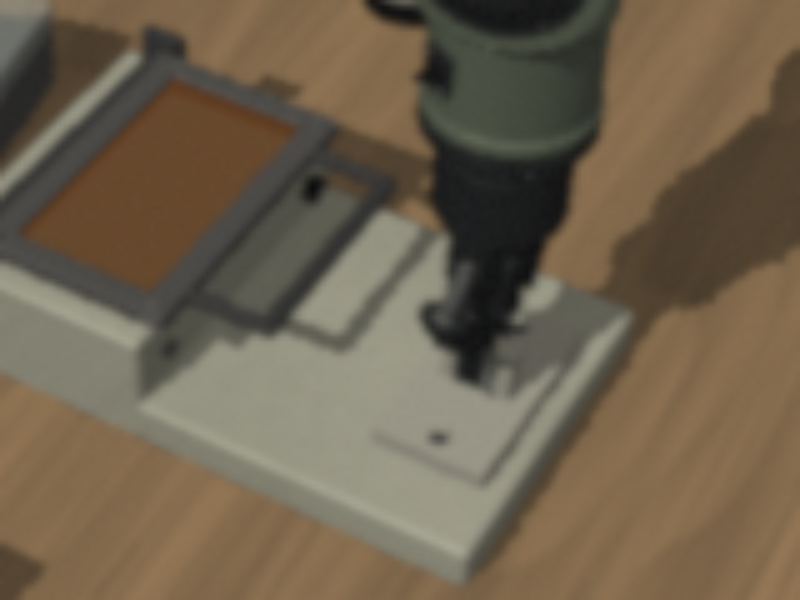

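Side crop: carrier lies on the deck with the pin visible in its hole at (437,438), and the height matches flush (17.7+30=47.7). Release and check, plan the bar.

```bash
cat >> h.py <<'E'
YAW=-.029; XH=np.array([np.cos(YAW),np.sin(YAW),0]); ZH=np.array([0,0,1.])
BAR0=np.array([547.9,-44.7,90.]); HINGE=BAR0+180*XH
def tilt(t,sgn=1):
    z=np.sin(t)*XH-np.cos(t)*ZH; y=sgn*(np.cos(t)*XH+np.sin(t)*ZH); return np.c_[np.cross(y,z),y,z]
def tcp_at(a,t,sgn=1,off=0): # TCP for shield angle a, tool tilt t; grasp point at the bar
    return HINGE-180*np.cos(a)*XH+180*np.sin(a)*ZH+(18.7+off)*tilt(t)[:,2]
E
python3 - <<'E'
from workcell import *
from h import *
open_gripper(); wait(.2); s=read_state(); movel([447.9,-41.6,200],max_speed=200); wait(.3)
movep([447.9,-41.6,280],down(YAW)); wait(.3)
c=camera("wrist"); np.savez("pics/w_rel.npz",**c); cv2.imwrite("pics/w_rel.png",c["image"])
P=cloud(c); hs=cv2.cvtColor(c["image"],cv2.COLOR_BGR2HSV)
from workcell import inverse_kinematics as ik
for sg in(1,-1):
  for t in(0,.436):
    for a in(0,.5,1.0,1.15): 
        q=ik(tcp_at(a,t),tilt(t,sg)); print(sg,t,a,None if q is None else np.round(q,2))
print(read_state()["time"])
E
```

```text
1 0 0 [ 0.16  0.64 -0.26  1.91  0.26  0.63 -0.29]
1 0 0.5 [ 0.18  0.54 -0.28  1.8   0.19  0.83 -0.23]
1 0 1.0 [ 0.17  0.55 -0.28  1.58  0.17  1.04 -0.19]
1 0 1.15 [ 0.16  0.58 -0.28  1.5   0.17  1.09 -0.19]
1 0.436 0 [ 0.75  0.81 -1.07  2.22  1.71  0.69 -1.56]
1 0.436 0.5 [ 0.1   0.4  -0.18  2.15  0.58  0.18 -0.62]
1 0.436 1.0 [ 0.2   0.39 -0.3   1.95  0.38  0.41 -0.4 ]
1 0.436 1.15 [ 0.21  0.41 -0.31  1.88  0.36  0.46 -0.37]
-1 0 0 [-0.56  0.81  0.8   1.95 -0.85  0.76 -2.42]
-1 0 0.5 [-0.66  0.78  1.01  1.84 -0.8   0.99 -2.46]
-1 0 1.0 [-0.67  0.9   1.22  1.62 -0.88  1.27 -2.45]
-1 0 1.15 [-0.64  0.92  1.22  1.54 -0.88  1.32 -2.48]
-1 0.436 0 [ 0.15  0.56 -0.24  2.25  2.13  0.18  0.98]
-1 0.436 0.5 [-0.33  0.43  0.37  2.17 -0.81  0.18 -2.43]
-1 0.436 1.0 [-0.62  0.5   0.8   1.99 -0.85  0.48 -2.42]
-1 0.436 1.15 [-0.6   0.52  0.8   1.91 -0.81  0.53 -2.47]
14.3417
```

View pics/w_rel.png

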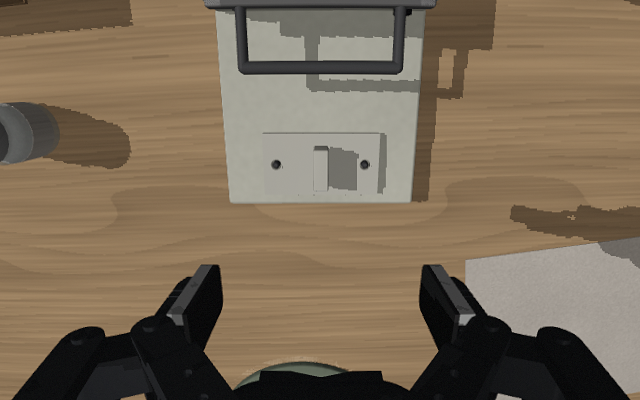

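Carrier lies flush on both pins, with dark pins in both holes at (276,164) and (365,164). Now the bar: slight forward tilt (0.3 rad) so the far finger clears the frame.

Run:
```python
from workcell import *
from h import *
t=.3; R=tilt(t); off=-5
movep(tcp_at(0,t,off=off)-90*R[:,2],R); wait(.2); f0=np.array(read_state()["ft_force"])
print("hit",movel(tcp_at(0,t,off=off),max_speed=70,guard=8)); s=read_state(); print(np.round(s["eef_pos"],1),np.round(tcp_at(0,t,off=off),1),s["ft_force"]-f0)
clamp(); s=read_state(); print(s["time"],s["finger_gap"],s["gripper_force"],np.round(s["eef_pos"],1),s["ft_force"]-f0,np.round(s["qpos"],2))
c=camera("side"); cv2.imwrite("pics/side2.png",cv2.resize(c["image"][130:280,250:450],(800,600)))
```

```text
hit False
[552.1 -44.9  77.2] [551.9 -44.8  76.9] [-0.02150027 -1.10184354  0.87316091]
17.85 9.636507126741295 58.47979187965393 [551.7 -44.9  76.9] [-3.05352458 -0.15502234  3.24835213] [ 0.06  0.55 -0.12  2.15  0.53  0.16 -0.58]
```

View pics/side2.png

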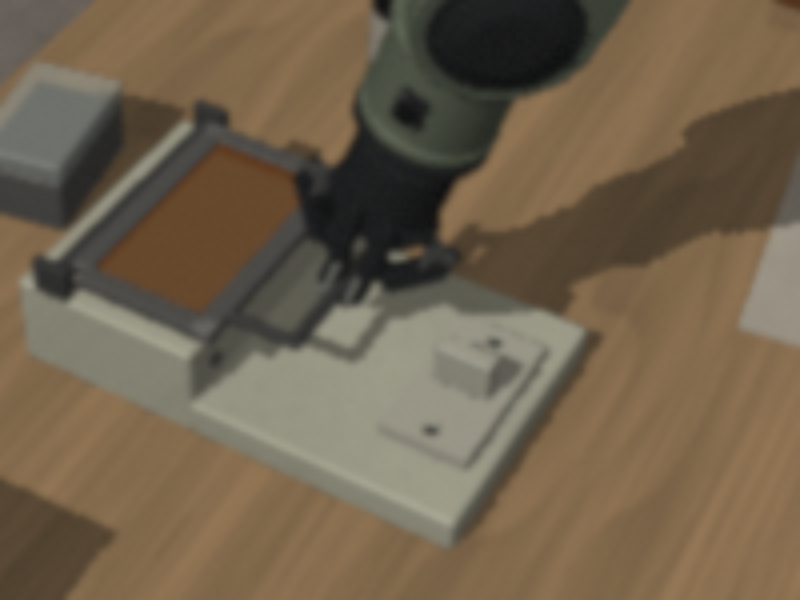

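Side crop: fingers close on the bar's middle at about (345,280), carrier undisturbed. Raise along the arc, checking forces.

Run:
```python
from workcell import *
from h import *
t=.3; R=tilt(t); off=-5
print(read_state()["qpos"][5])
for a in np.arange(.1,.95,.1):
    movel(tcp_at(a,t,off=off),max_speed=60); s=read_state()
    g=s["eef_pos"]-(18.7+off)*s["tool_rot"][:,2]; print(round(a,2),round(s["time"],1),np.round(s["ft_force"],1),round(s["finger_gap"],1),"ang",round(np.arctan2(g[2]-90,(HINGE-g)@XH),3),round(s["qpos"][5],2))
    if np.linalg.norm(s["ft_force"])>40: break
c=camera("side"); cv2.imwrite("pics/side3.png",cv2.resize(c["image"][100:280,230:470],(800,600))); np.savez("pics/side3.npz",**c)
```

```text
0.163234116301559
0.1 18.4 [-4.   1.  -1.3] 9.4 ang 0.101 0.22
0.2 18.8 [-8.1  2.1 -1.2] 9.5 ang 0.201 0.27
0.3 19.2 [-11.6   3.    0.8] 9.5 ang 0.299 0.32
0.4 19.7 [-14.3   3.1   1.7] 9.7 ang 0.396 0.38
0.5 20.1 [-20.7   4.3   6.4] 9.7 ang 0.493 0.42
0.6 20.6 [-34.2   5.   18.9] 9.8 ang 0.589 0.47
0.7 21.1 [-29.7   2.7  22.8] 9.3 ang 0.696 0.52
0.8 21.5 [-20.9   1.7  19.9] 9.5 ang 0.805 0.56
0.9 21.9 [-20.2   2.   20.5] 9.4 ang 0.903 0.6
```

View pics/side3.png

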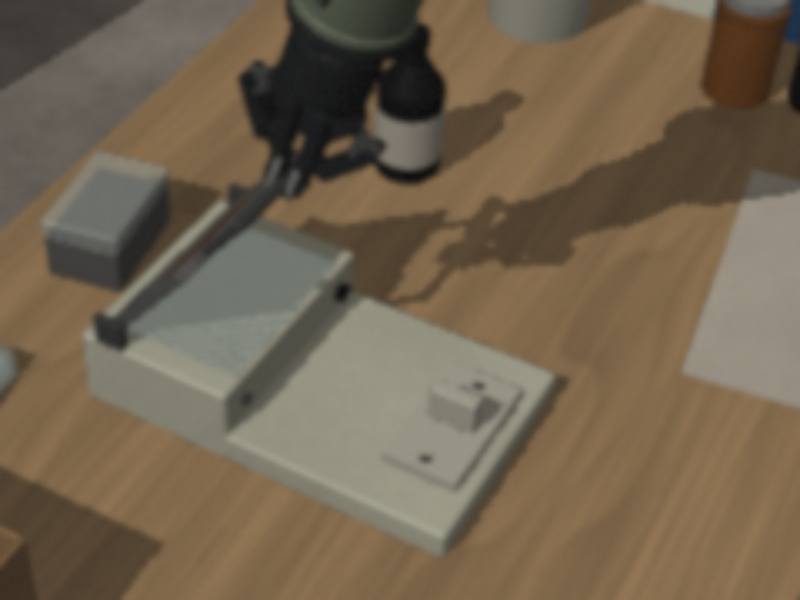

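The shield swings with the gripper. Force is along the radius (about 28 N outward), so I'll relax the radius by a few mm and continue past balance, then measure the real angle from depth.

```bash
cat >> h.py <<'E'
def out(a): return -np.cos(a)*XH+np.sin(a)*ZH
def rep(s,a,off=-5):
    g=s["eef_pos"]-(18.7+off)*s["tool_rot"][:,2]; f=s["ft_force"]
    print(round(a,2),round(s["time"],1),"F",np.round(f,1),"rad",round(f@out(a),1),"tan",round(f@(np.sin(a)*XH+np.cos(a)*ZH),1),round(s["finger_gap"],1),"ang",round(np.arctan2(g[2]-90,(HINGE-g)@XH),3))
def frame_angle(c):
    P=cloud(c).reshape(-1,3)-HINGE; X=P@XH; Y=P@np.cross(ZH,XH); Z=P[:,2]
    m=(abs(Y)<95)&(abs(Y)>35)&(X>-115)&(X<30)&(Z>25)&(Z<150)
    X,Z=X[m],Z[m]
    for _ in range(6):
        k=np.linalg.svd(np.c_[X-np.median(X),Z-np.median(Z)],full_matrices=False)[2][0]
        d=np.c_[X-np.median(X),Z-np.median(Z)]@[-k[1],k[0]]; w=abs(d)<max(4,2*np.median(abs(d))); X,Z=X[w],Z[w]
    return np.arctan2(abs(k[1]),-k[0]*np.sign(k[1])),len(X),np.std(d)
E
python3 - <<'E'
from workcell import *
from h import *
t=.3; off=-5
print(frame_angle(np.load("pics/side3.npz")))
for r,a in((2,.9),(3,.9),(3,.97),(3,1.04)):
    movel(tcp_at(a,t,off=off)+r*out(a),max_speed=40); rep(read_state(),a)
for n in("scene","side"):
    c=camera(n); np.savez(f"pics/{n}4.npz",**c); print(n,frame_angle(c))
E
```

```text
(np.float64(0.885874453600429), 146, np.float64(2.989938455953709))
0.9 22.2 F [ 4.7  1.7 -4.2] rad -6.1 tan 1.0 9.4 ang 0.907
0.9 22.5 F [ 16.6   0.2 -19.8] rad -25.8 tan 0.7 9.4 ang 0.905
0.97 23.0 F [ 11.5   0.4 -21. ] rad -23.8 tan -2.4 9.5 ang 0.97
1.04 23.4 F [  5.5   1.5 -11.1] rad -12.3 tan -0.9 9.1 ang 1.042
scene (np.float64(1.0559113771362145), 1615, np.float64(1.7267732544364314))
side (np.float64(1.0227455197267816), 92, np.float64(1.8986579190203083))
```

Depth of the frame agrees with the tool-based angle within about 0.02 rad. Go over to 1.17, then ease back to 0.96.

Run:
```python
from workcell import *
from h import *
t=.3; off=-5
for a in(1.1,1.17):
    movel(tcp_at(a,t,off=off)+2*out(a),max_speed=30); rep(read_state(),a)
wait(.3); print(frame_angle(camera("scene")))
for a in(1.1,1.03,.96):
    movel(tcp_at(a,t,off=off)+2*out(a),max_speed=20); rep(read_state(),a)
wait(.5); rep(read_state(),.96)
c=camera("scene"); print(frame_angle(c)); cv2.imwrite("pics/scene5.png",cv2.resize(c["image"][80:310,150:457],(800,600)))
```

```text
1.1 24.1 F [-5.9  1.4  6.6] rad 8.6 tan -2.3 9.5 ang 1.105
1.17 24.6 F [-2.5  1.   3.7] rad 4.4 tan -0.9 9.4 ang 1.172
(np.float64(1.1892598785083763), 1543, np.float64(1.6545649078766897))
1.1 25.8 F [-2.   0.9  6.4] rad 6.6 tan 1.1 9.2 ang 1.102
1.03 26.5 F [-0.4  0.7  6. ] rad 5.4 tan 2.8 9.5 ang 1.035
0.96 27.3 F [ 7.4 -1.6 -6.5] rad -9.6 tan 2.4 9.4 ang 0.959
0.96 27.8 F [ 6.3 -0.1 -7.3] rad -9.6 tan 1.0 9.4 ang 0.959
(np.float64(0.9724948957365003), 1690, np.float64(1.7128055234616582))
```

View pics/scene5.png

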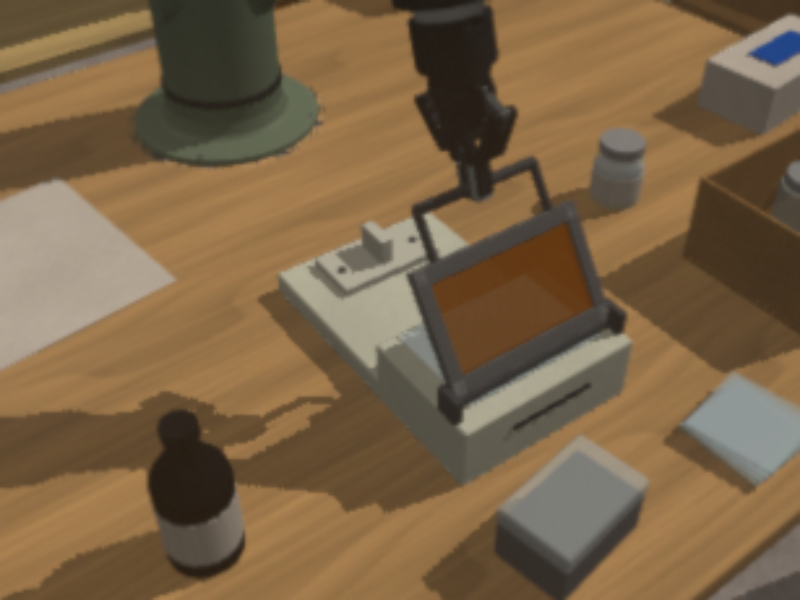

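The picture shows the shield held by its bar at (478,185) at about 0.96–0.97 rad. The carrier is seated on its pins at (360,258), and the jar and bottle are untouched.

```bash
python3 -c "
from workcell import *
print(finish_job())"
```

```text
the job is handed in; nothing more can be done
None
```

The job is handed in: the carrier is released flush on its pins, and the shield went up to about 1.17–1.19 rad (past balance, short of the stop), then was eased back and is held still at about 0.96–0.97 rad (55 degrees), with jar and bottle untouched.

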